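Fit the snap ring on the trolley wheel's axle stub

ROBOT

A 6-joint arm with a two-finger parallel gripper is mounted at the origin on the work surface. World frame = base frame: x ahead of the robot, y to its left, z up, the work surface at z = 0. Lengths are in mm, angles in rad, forces in N, time in s.
With the tool pointing down it reaches from about 275 to 1000 mm from the base axis. Payload 8.4 kg.
Tool frame: the origin (TCP) lies between the finger pads; the fingertips stand r.finger_overhang ahead of it and the grasp point (between the pads) is the TCP (r.finger_overhang is the distance from the TCP to the fingertips, in mm); z points along the fingers, y is the line along which they close (so a half turn about z gives the same grasp; the last joint's range is limited). The gripper opens to 85 mm and grips with 20 to 120 N. Pads are 22 mm wide; open, the fingers measure 114 mm over their backs; the gripper's body (76 mm by 85 mm) begins 54 mm behind the grasp point. The pads swing forward as they close: fully open they stand 13 mm farther back than shut.
Start: joints at [1.298, 0.353, 1.633, -0, 1.155, -0.002], TCP at [167.187, 602.226, 250.281] pointing down, gripper open.
Joint ranges: [-2.63, 2.63], [-0.92, 2.1], [0.06, 2.66], [-1.3, 4.44], [0, 2.69], [-3.02, 3.02]. Speed limits (rad/s): [2.22, 2.22, 2.79, 3.14, 3.14, 3.14].

INTERFACE

Orientations are given as [roll, pitch, yaw] about the fixed x, y, z axes, in that order (R = Rz(yaw) Ry(pitch) Rx(roll)).
In Python, from rig import r, cams, sign_off gives the robot as it stands.
- The arm moves only by the shell command python3 -m crank 'ROWS' [FORCE]. ROWS is JSON, a list of rows, each a list of 7 numbers: the shift along the tool's x, y, z in m, then the turn, a rotation vector about the tool's x, y, z in rad, then the closure, from 0 (fully open) to 1 (shut). In form: [[dx, dy, dz, ax, ay, az, gripper], ...]. A call has 1 to 5 rows; each row is the pose to reach, as a shift and turn from the pose commanded when the call began, along the tool's axes at that moment; what a row does not reach only later rows make up. A row lasts 1/10 s, in which the tool goes at most 50 mm and 8.59 degrees, less where a joint would pass 70% of its speed; a pose out of reach is approached as far as the arm can. A call with a gripper value outside its range is refused whole. The fingers move at their own pace and stop on an object; FORCE is the grip in N (left out, the last holds). Time passes only in rows, so rows that repeat a pose let the fingers close. It gives the time, the measured TCP pose, the force, the opening and the grip force at its end, in the units of the state.
- r.sense(): the state, without advancing time (a new reading comes with each control period).
- cams.grab_frame(name): name is "scene" or "top" or "wrist"; returns a dict with "image" (400x640x3 uint8, red, green, blue), "fx", "fy", "cx", "cy" (pixels), "position" and "orientation" of the camera in the world. Camera axes: x right, y down, z forward; pixel columns grow to the right and rows downward; lengths in mm; the calibration is good to about 2 mm. A picture is of the moment at which its call begins. There is no depth.
- sign_off(): hands the job in; it is judged then, once.
The state is a dict: "clock": time; "qpos": joint angles; "qvel": joint speeds; "joint_efforts": joint torques, N m; "eef_pos": TCP position; "tcp_rot": TCP orientation; "contact_force": force on the tool from outside, world axes, zero at the start; "wrist_torque": the same for the moment, N m; "opening": opening from 0.0 (shut) to 1.0 (fully open); "grasp_force": force on a finger pad.
Only numpy, scipy, OpenCV 4.12 (cv2) and the standard library are available. Lean on these libraries where they do the work, as an engineer would, in place of code of your own. Each camera call takes 0.05 s, during which the arm holds its last target. There are 200 camera calls.

TASK

First turn the orange knob of the green jig in small clockwise turns (seen from above) until the orange pointer stands within the red mark, which jacks the wheel's axle stub up until its groove is clear of the hub, and let the knob go. Then pick the red-handled snap-ring pliers up from their rest by squeezing the handles, slide the spread ring level and without force over the top of the stub down to its groove, and finish holding the pliers there, handles squeezed and ring still spread around the groove. Leave the other things on the desk alone.

Things in the scene. Friction and masses are not known exactly. Their poses are not given: they have to be found in the camera images.
- jig: green jig fixed to the desk, base 170 (x) x 260 (y) x 25 mm; origin under its centre, z up. A trolley wheel lies flat on it at local (0, +60 mm): tyre 110 mm diameter, top 60 mm above the desk; white nylon hub 34 mm diameter, face 74 mm above the desk. The knob's axis is at local (0, -80 mm). A white scale with a red mark lies along its +x edge.
- knob_grip (a point): middle of the orange grip bar of the jack knob, 52 mm above the desk, on the knob's upright axis. The bar is 44 mm long (along this point's x axis), 12 mm thick (y), 24 mm high, its top 62 mm above the desk; below it a black disc, 48 mm diameter, top 38 mm above the desk. Site turns with the knob.
- knob (a joint): angle of the jack knob, rad, 0 to 2.4, growing clockwise seen from above; stiff (about 0.12 N m), stays where it is left. Each radian moves the pointer 25 mm towards the mark and raises the axle stub 6 mm. It starts 0.7 to 1.5 rad short of the mark; the mark is met at 1.8 rad.
- pointer (a joint): travel of the pointer along the scale, m, towards the jig's +y; 0.045 at the middle of the red mark
- pointer_tip (a point): the pointer's line: on the white scale, 30 mm above the desk; a thin black needle on a small orange slide that runs along the jig's y
- mark (a point): middle of the red mark, 8 mm wide along the jig's y, on the white scale, 30 mm above the desk
- groove (a point): centre of the dark groove round the steel axle stub, on the stub's upright axis; the stub is 24 mm in diameter, the groove 20 mm in diameter and 6 mm high, the stub's top (bevelled 2.5 mm) is 11 mm above this point. It rises with the knob; at the mark it is 78 mm above the desk, 4 mm above the hub's face.
- rest: black tool rest fixed to the desk, 160 (x) x 76 (y) mm: a 6 mm base and two ridges across, tops 30 mm above the desk, that carry the pliers under their pivot and their handle ends with a free gap of 95 mm between; origin under its centre, between the ridges and below the place to grip the pliers
- pliers: loose snap-ring pliers, 0.27 kg, lying flat on the rest; origin at the pivot on the underside (30 mm above the desk at first); x runs from handles to ring, z up. Two red handles, each 12 mm thick and 16 mm high (z 0 to 16), span x = -28 to -118 mm. A brass snap ring stays attached to the steel tips; squeezing the handles spreads it. The pivot reaches down to z = 0.
- pliers_grip (a point): place to grip the pliers from above: x = -55 mm, y = 0, z = 8 mm in the pliers' frame, midway between the handles and at half their height. The handles here measure 51 mm over their outsides when let go and 38 mm, with the outsides parallel, when fully squeezed. As they are squeezed the pliers may creep 1 to 3 mm towards the ring's end.
- ring_center (a point): middle of the ring's opening; x points away from the handles. 65 mm ahead of the pivot (120 mm ahead of pliers_grip), on the middle line, 8 mm above the underside. Band 4 mm wide, 3.5 mm thick. Let go, its inside is 22 mm across and will not pass the stub; fully squeezed it passes with about 2.7 mm to spare all round.
- jaw_l (a joint): angle of one half of the pliers, rad: 0 let go, 0.11 to 0.125 fully squeezed against its slightly springy stop; the other half moves alike. A spring opens it; about 3 to 9 N on the handles squeezes it fully.
- nut: loose brass hexagon nut, 26 mm across, 12 mm high, lying on the jig's base plate; origin under its centre
- screwdriver: loose yellow-handled screwdriver, 190 mm long, lying beside the tool rest; origin under its middle
- spare_wheel: loose spare trolley wheel, 110 mm diameter, 36 mm high, lying flat; origin under its centre
- grease_jar: loose jar with green cap, 64 mm diameter, 65 mm high; origin under its centre
- sanitiser: loose bottle, 60 mm diameter, 150 mm high; origin under its centre
- mug: loose blue mug, 80 mm diameter, 90 mm high; origin under its centre
- tissue_box: loose tissue box 120 x 230 x 85 mm; origin under its centre
Mind the look-alikes: they are no part of the job. What is shaped like the rest but pink or purple is not meant. Of the things that look like the pliers, the largest one is meant.

How it is judged:
By the outcome, as a careful person would: the job done as asked, in the order asked, and still so for the second after the job is handed in, while the arm keeps its last pose, push and grip.
It also fails if it takes over 58 s, if anything falls off the work surface, if the arm or the gripper's body presses on something with over 40 N, if the wrist force passes 120 N, or if a joint passes its speed limit or range.

## Working session

There is one attempt and no reset: what is moved stays moved. The work goes in short steps, Python scripts to look and compute and a shell command to move; the robot and the scene stay as the last step left them, time stands still between calls to the robot, and variables do not carry over. Pictures are saved under pics/ and viewed, at most 10 in all, crops included, and the job is handed in when it is done.

```bash
mkdir -p pics; ls; python3 - <<'E'
from rig import r,cams
import cv2,numpy as np
print(r.sense(), r.finger_overhang)
ims=[]
for n in("top","scene"):
    f=cams.grab_frame(n); print(n,{k:f[k] for k in f if k!="image"}); cv2.imwrite(f"pics/{n}0.png",f["image"][:,:,::-1])
E
```

```text
pics
{'clock': 0.0, 'qpos': array([ 1.29759070e+00,  3.53675971e-01,  1.63414890e+00,  2.93125433e-05,
        1.15520370e+00, -2.38368435e-03]), 'qvel': array([ 0.00011986, -0.00012863, -0.001877  ,  0.00138497, -0.0015105 ,
        0.00069148]), 'joint_efforts': array([ 5.51807490e-03, -6.05262566e+01, -3.42069805e+01,  4.30257742e-04,
        9.36729979e-03,  1.45637409e-05]), 'eef_pos': array([167.05969057, 601.78099564, 249.53797186]), 'tcp_rot': array([-3.14015681e+00, -3.02230464e-05,  2.87075883e+00]), 'contact_force': array([-0.67107182, -0.64577025,  0.31798098]), 'wrist_torque': array([0.05002759, 0.0980276 , 0.00146471]), 'grasp_force': 0.0, 'opening': 1.0004417558609486} 19.0
top {'fx': 386.3265669934226, 'fy': 386.3265669934226, 'cx': 321.6991085409308, 'cy': 204.1846827687494, 'position': array([ 469.13366215,  -91.52123819, 1628.81928107]), 'orientation': array([-3.08458279, -0.01476287, -1.57359556])}
scene {'fx': 493.3938240668292, 'fy': 493.3938240668292, 'cx': 320.3612898180061, 'cy': 203.60628528595734, 'position': array([1047.37280698, -916.18782184, 1517.12257247]), 'orientation': array([-2.5739215 , -0.00280653,  0.5290707 ])}
```

View pics/top0.png

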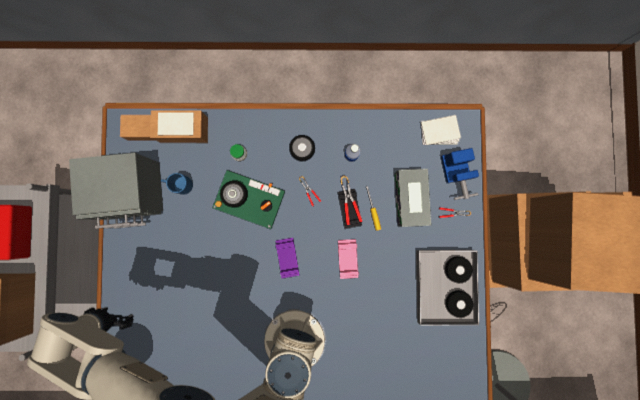

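View pics/scene0.png

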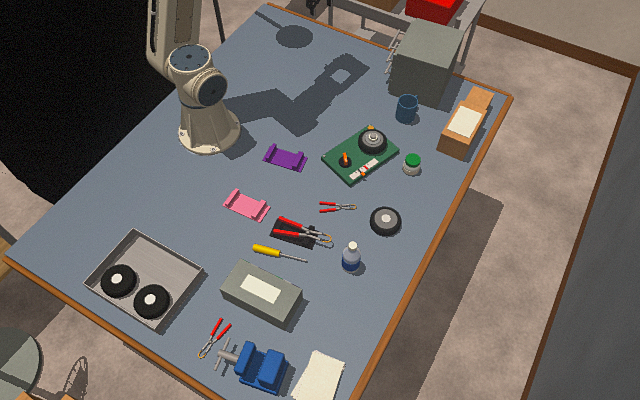

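Top view: the green jig is at (249,198), with its wheel at (233,194) and its knob at (266,206). The pliers candidates are (310,190) small, (350,200) on the black rest, and (454,213) small. The one at (350,200) is the largest and lies on the black rest, so it fits; the pink (347,259) and purple (287,257) rests aren't meant. I'll confirm with a crop.

```bash
cat > h.py <<'E'
import numpy as np,cv2
from scipy.spatial.transform import Rotation as R
def cam(f): return R.from_euler('xyz',f["orientation"]).as_matrix(),np.array(f["position"])
def ray(f,u,v,z):
    M,p=cam(f); d=M@np.array([(u-f["cx"])/f["fx"],(v-f["cy"])/f["fy"],1]); return p+d*(z-p[2])/d[2]
def proj(f,P):
    M,p=cam(f); c=(np.atleast_2d(P)-p)@M; return np.c_[c[:,0]/c[:,2]*f["fx"]+f["cx"],c[:,1]/c[:,2]*f["fy"]+f["cy"]]
E
python3 - <<'E'
import cv2,numpy as np
t=cv2.imread("pics/top0.png")[160:240,205:385]; s=cv2.imread("pics/scene0.png")[115:255,260:410]
a=cv2.resize(t,None,fx=4.4,fy=4.4,interpolation=cv2.INTER_CUBIC) # 792x352
cv2.imwrite("pics/crop1.png",a)
E
```

```text
(no output)
```

View pics/crop1.png

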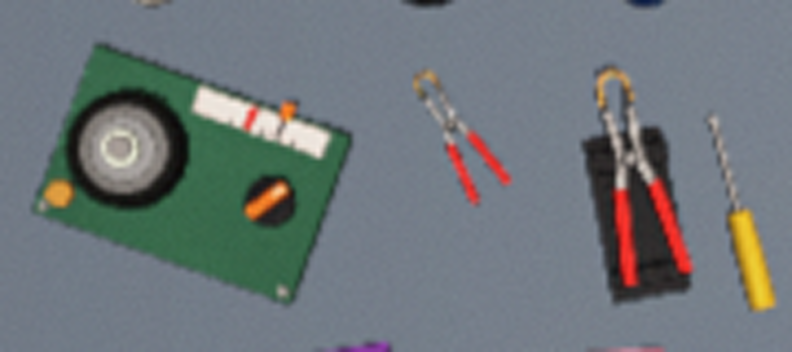

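The crop confirms it: the large pliers on the black rest have their ring at crop (613,88), pivot (630,158) and handle ends (628,280)/(688,270). On the jig, the knob is at (269,200), the bar runs (248,215)–(287,186), the wheel stub is at (119,147), the red mark at (251,119) and the pointer at (287,117).

```bash
python3 - <<'E'
from rig import r,cams
from h import *
f=cams.grab_frame("top")
P=lambda x,y,z: ray(f,205+(x+.5)/4.4-.5,160+(y+.5)/4.4-.5,z)
c=[P(x,y,25) for x,y in[(98,43),(350,135),(288,303),(35,210)]]
print("corners",np.round(c,0)); print([np.linalg.norm(c[i]-c[i-1]) for i in range(4)],"ctr",np.mean(c,0))
y=(c[0]-c[1])+(c[3]-c[2]); x=(c[0]-c[3])+(c[1]-c[2]); print("yaw",np.arctan2(-y[0],y[1]),np.arctan2(x[1],x[0]))
k=P(269,200,50);print("knob",k); b=P(287,186,62)-P(248,215,62);print("bar yaw",np.arctan2(b[1],b[0]),np.linalg.norm(b))
print("stub",P(119,147,80)); print("mark,ptr",P(251,119,30),P(287,117,30),np.linalg.norm(P(251,119,30)-P(287,117,30)))
a=P(613,88,40);h=P(657,275,40);p=P(630,158,40);print("ring,pivot,handle",a,p,h,np.linalg.norm(a-p),np.linalg.norm(a-h)); d=a-h;print("yaw",np.arctan2(d[1],d[0]))
E
```

```text
corners [[707. 279.  25.]
 [619.  41.  25.]
 [460.  98.  25.]
 [548. 336.  25.]]
[np.float64(168.20437767650066), np.float64(254.09199593165735), np.float64(168.6104389863256), np.float64(253.7458427605452)] ctr [583.54078823 188.60741266  25.        ]
yaw -0.3533945588287147 -0.34864462878380653
knob [556.01643308 113.47934549  50.        ]
bar yaw -0.9290331715139157 44.576576950728885
stub [602.99828904 246.23480021  80.        ]
mark,ptr [633.60677832 133.42203097  30.        ] [635.45698389  99.56561593  30.        ] 33.906932917912165
ring,pivot,handle [ 661.42195375 -207.53322833   40.        ] [ 595.36813446 -223.10067447   40.        ] [ 485.6160351  -247.64355037   40.        ] 67.8634837145697 180.32348423751097
yaw 0.2243117180297086
```

```bash
cat >> h.py <<'E'
def delta(r,xyz,yaw):
    s=r.sense(); M=R.from_euler('xyz',s["tcp_rot"]); T=R.from_euler('xyz',[np.pi,0,yaw])
    d=M.inv().apply(np.array(xyz)-s["eef_pos"])/1000; a=(M.inv()*T).as_rotvec()
    print("shift",np.round(d,4),"turn",np.round(a,3),"| at",np.round(s["eef_pos"],1),np.round(s["tcp_rot"],3),"F",np.round(s["contact_force"],1),"open",round(s["opening"],3),"g",round(s["grasp_force"],1),"t",round(s["clock"],2))
E
python3 -c "
from h import *;from rig import r
delta(r,[556,113.5,200],2.21)"
```

```text
shift [-0.5054 -0.3665  0.0501] turn [-0.001  0.     0.661] | at [167.1 601.9 249.8] [-3.141  0.     2.871] F [-0.8  0.   0.8] open 0.997 g 0.0 t 0.15
```

```bash
R='[-0.505,-0.366,0.05,0,0,0.661,0.5]'; python3 -m crank '[[-0.505,-0.366,0.05,0,0,0.661,0.5],[-0.505,-0.366,0.05,0,0,0.661,0.5],[-0.505,-0.366,0.05,0,0,0.661,0.5],[-0.505,-0.366,0.05,0,0,0.661,0.5],[-0.505,-0.366,0.05,0,0,0.661,0.5]]' 30; python3 -c "
from h import *;from rig import r
delta(r,[556,113.5,200],2.21)"
```

```text
clock: 0.65
eef_pos: [323.2, 405.6, 230.1]
tcp_rot: [3.142, 0.0, 2.205]
contact_force: [-0.1, -0.1, 0.4]
opening: 0.495
grasp_force: 0.0
shift [-0.3732  0.0145  0.0301] turn [ 0.     0.    -0.005] | at [323.2 405.6 230.1] [3.142 0.    2.205] F [-0.1 -0.1  0.4] open 0.495 g 0.0 t 0.65
```

```bash
python3 -m crank '[[-0.373,0.0145,0.03,0,0,0,0.5],[-0.373,0.0145,0.03,0,0,0,0.5],[-0.373,0.0145,0.03,0,0,0,0.5],[-0.373,0.0145,0.03,0,0,0,0.5],[-0.373,0.0145,0.03,0,0,0,0.5]]'>/dev/null; python3 -c "
from h import *;from rig import r
delta(r,[556,113.5,200],2.21)"
```

```text
shift [-0.1241  0.0028  0.0102] turn [ 0. -0. -0.] | at [479.7 211.4 210.2] [ 3.141 -0.     2.21 ] F [1.3 0.  0. ] open 0.497 g 0.0 t 1.15
```

```bash
python3 -m crank '[[-0.124,0.003,0.01,0,0,0,0.5],[-0.124,0.003,0.01,0,0,0,0.5],[-0.124,0.003,0.01,0,0,0,0.5],[-0.124,0.003,0.01,0,0,0,0.5]]'>/dev/null; python3 - <<'E'
from h import *;from rig import r,cams
delta(r,[556,113.5,200],2.21)
f=cams.grab_frame("wrist"); cv2.imwrite("pics/w1.png",f["image"][:,:,::-1])
print({k:f[k] for k in f if k!="image"})
print(proj(f,[[556,113.5,62],[604.2,245,80]]))
h=cv2.cvtColor(f["image"],cv2.COLOR_RGB2HSV); m=cv2.inRange(h,(5,150,120),(20,255,255))
n,l,st,ce=cv2.connectedComponentsWithStats(m)
for i in range(1,n):
    if st[i,4]>60:
        pts=np.argwhere(l==i)[:,::-1].astype(np.float32); rc=cv2.minAreaRect(pts); print(st[i],ce[i],rc)
E
```

```text
shift [ 0.001  -0.0002 -0.0003] turn [-0.     0.    -0.004] | at [556.7 112.8 199.7] [-3.141  0.     2.206] F [-0.2  0.6 -0.3] open 0.501 g 0.0 t 1.55
{'fx': 282.673329908297, 'fy': 282.673329908297, 'cx': 321.5883112432928, 'cy': 195.2159996195881, 'position': array([516.1528419 , 167.55236775, 323.90800211]), 'orientation': array([2.87056466e+00, 1.29943121e-03, 6.36339651e-01])}
[[321.86807251 189.55114472]
 [464.21539452 104.07739821]]
[317 162  12  47 512] [322.49414062 183.38867188] ((322.4999694824219, 184.99998474121094), (10.999998092651367, 45.99999237060547), 0.0)
[570 322  38  29 276] [586.99275362 338.21376812] ((589.6065673828125, 334.327880859375), (12.035467147827148, 42.50823974609375), 50.194427490234375)
```

View pics/w1.png

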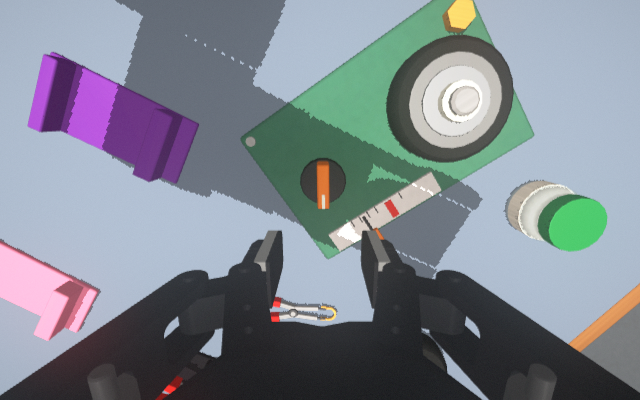

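The wrist view shows the knob bar upright at (322,185), aligned with the tool. The black disc is at (323,180), the stub at (466,100), the red mark at (391,209) and the pointer needle near (367,225).

```bash
python3 - <<'E'
from h import *;from rig import r,cams
f=cams.grab_frame("wrist")
print("disc",ray(f,323,180,38),"bar",ray(f,322.5,185,62),"stub",ray(f,466,99.5,81),"mark",ray(f,391,209,30),"ptr",ray(f,367,225,30))
delta(r,[557.5,111,66],2.206)
E
```

```text
disc [553.18702209 118.93367286  38.        ] bar [552.50266723 118.93201046  62.        ] stub [601.13916475 249.64956306  81.        ] mark [633.3330021  135.74852726  30.        ] ptr [624.01806292 105.57344333  30.        ]
shift [-0.0051 -0.0002  0.1339] turn [-0.001 -0.001  0.002] | at [554.8 115.2 199.9] [-3.141e+00 -1.000e-03  2.208e+00] F [ 0.6 -0.2 -0.2] open 0.498 g 0.0 t 1.65
```

```bash
cat > knob.py <<'E'
from h import *;from rig import r,cams
f=cams.grab_frame("wrist")
hs=cv2.cvtColor(f["image"],cv2.COLOR_RGB2HSV); m=cv2.inRange(hs,(5,150,120),(20,255,255))
n,l,st,ce=cv2.connectedComponentsWithStats(m)
for i in range(1,n):
    if st[i,4]>250: pts=np.argwhere(l==i)[:,::-1].astype(np.float32); rc=cv2.minAreaRect(pts); print(rc,ray(f,*rc[0],62))
E
python3 knob.py; python3 -c "
from h import *;from rig import r
delta(r,[555,116,66],2.206)"
```

```text
((323.0, 188.0), (46.0, 12.0), 90.0) [553.9268663  117.83411361  62.        ]
shift [-0.0003  0.0006  0.134 ] turn [-0.001 -0.001  0.003] | at [554.5 115.9 200. ] [-3.141e+00 -1.000e-03  2.209e+00] F [-0.5  0.1 -0. ] open 0.504 g 0.0 t 1.7
```

```bash
python3 -m crank '[[0,0,0.05,0,0,0,0.5],[0,0,0.1,0,0,0,0.6],[0,0,0.139,0,0,0,0.65],[0,0,0.139,0,0,0,0.65],[0,0,0.139,0,0,0,0.65]]' 40; python3 -m crank '[[0,0,0,0,0,0,1],[0,0,0,0,0,0,1],[0,0,0,0,0,0,1],[0,0,0,0,0,0,1]]' 40
```

```text
clock: 2.2
eef_pos: [554.2, 116.8, 60.8]
tcp_rot: [-3.14, -0.001, 2.212]
contact_force: [0.1, 0.6, -0.2]
opening: 0.349
grasp_force: 0.0
clock: 2.6
eef_pos: [555.1, 116.5, 61.9]
tcp_rot: [3.14, -0.001, 2.21]
contact_force: [-0.9, 6.9, 0.5]
opening: 0.132
grasp_force: 42.4
```

```bash
python3 -m crank '[[0,0,0,0,0,0.1,1],[0,0,0,0,0,0.2,1],[0,0,0,0,0,0.3,1],[0,0,0,0,0,0.4,1],[0,0,0,0,0,0.5,1]]' 40;  python3 -m crank '[[0,0,0,0,0,0.1,1],[0,0,0,0,0,0.2,1],[0,0,0,0,0,0.3,1],[0,0,0,0,0,0.4,1],[0,0,0,0,0,0.4,1]]' 40; python3 - <<'E'
from h import *;from rig import r,cams
c=[]
for n in("wrist","top"):
    f=cams.grab_frame(n); cv2.imwrite(f"pics/{n}2.png",f["image"][:,:,::-1])
    if n=="wrist": im=f["image"][:,:,::-1]; print(proj(f,[[633.5,134,30]]))
    else:
        u,v=proj(f,[[633.5,134,30]])[0]; print(u,v); t=f["image"][int(v)-20:int(v)+20,int(u)-25:int(u)+25,::-1]; t=cv2.resize(t,(500,400),interpolation=cv2.INTER_CUBIC);cv2.imwrite("pics/t2.png",t)
E
```

```text
clock: 3.1
eef_pos: [555.5, 116.7, 61.9]
tcp_rot: [3.14, -0.001, 1.706]
contact_force: [0.5, 8.1, -0.9]
opening: 0.129
grasp_force: 42.2
clock: 3.6
eef_pos: [555.9, 116.7, 62.0]
tcp_rot: [3.14, -0.002, 1.306]
contact_force: [1.4, 7.0, -1.4]
opening: 0.126
grasp_force: 42.0
[[447.52081857 173.64032598]]
261.51925346000525 186.68490973244326
```

View pics/wrist2.png

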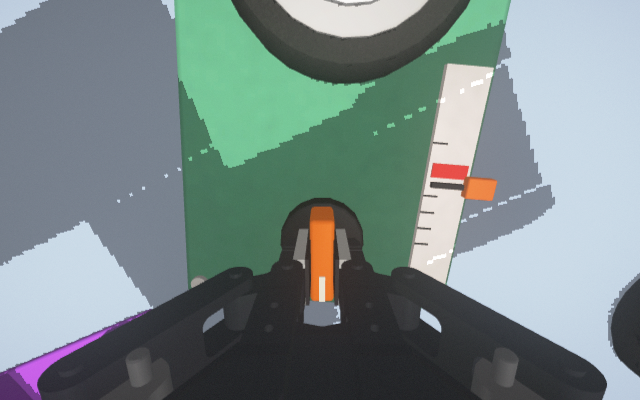

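The red mark spans (449,164–178), centre about v=171; the needle is at (447,185), just short of it.

```bash
cat > gap.py <<'E'
from h import *;from rig import r,cams
f=cams.grab_frame("wrist"); im=f["image"].astype(int); hs=cv2.cvtColor(f["image"],cv2.COLOR_RGB2HSV)
red=cv2.inRange(hs,(0,160,120),(3,255,255))|cv2.inRange(hs,(176,160,120),(180,255,255))
ys,xs=np.nonzero(red); k=(xs>380)&(xs<560)&(ys<300); xs,ys=xs[k],ys[k]
print("red",xs.min(),xs.max(),ys.min(),ys.max()); print("size along y",[ray(f,xs.mean(),v,30).round(1) for v in(ys.min(),ys.max()+1)])
cx=int(xs.mean()); 
print(im[ys.min()-14:ys.max()+30,cx-8:cx+9].mean((1,)).astype(int).tolist(), ys.min()-14)
u=np.array([.344,.939]); o=np.array([633.5,134])
for v in range(ys.min()-6,ys.max()+26,2): print(v,round(float((ray(f,cx,v,30)[:2]-o)@u),1),end="; ")
E
python3 gap.py
```

```text
red 431 468 164 179
size along y [array([635.2, 139.4,  30. ]), array([633.9, 130.3,  30. ])]
[[235, 228, 222], [235, 228, 222], [235, 228, 222], [235, 228, 222], [235, 228, 222], [235, 228, 222], [235, 227, 222], [235, 228, 221], [235, 228, 222], [235, 227, 222], [235, 227, 221], [235, 227, 222], [234, 227, 221], [233, 222, 215], [228, 179, 170], [228, 98, 91], [232, 78, 72], [232, 78, 72], [232, 78, 72], [232, 78, 72], [232, 78, 72], [232, 78, 72], [232, 78, 72], [232, 79, 73], [232, 78, 72], [232, 78, 72], [232, 78, 72], [232, 79, 73], [232, 110, 103], [234, 180, 173], [234, 224, 217], [234, 226, 221], [228, 219, 212], [176, 166, 160], [87, 82, 79], [81, 75, 73], [83, 77, 76], [82, 77, 75], [86, 81, 79], [133, 125, 121], [207, 198, 192], [234, 227, 221], [235, 227, 221], [234, 227, 221], [234, 227, 221], [234, 227, 221], [235, 227, 221], [235, 227, 221], [234, 227, 221], [234, 226, 221], [234, 226, 221], [234, 226, 221], [233, 226, 220], [234, 226, 220], [233, 226, 220], [233, 226, 220], [233, 226, 220], [233, 225, 220], [233, 225, 220]] 150
158 9.0; 160 7.9; 162 6.8; 164 5.7; 166 4.6; 168 3.4; 170 2.3; 172 1.2; 174 0.1; 176 -1.0; 178 -2.2; 180 -3.3; 182 -4.5; 184 -5.6; 186 -6.8; 188 -7.9; 190 -9.1; 192 -10.2; 194 -11.4; 196 -12.6; 198 -13.7; 200 -14.9; 202 -16.1; 204 -17.3;
```

```bash
python3 -m crank '[[0,0,0,0,0,0.1,1],[0,0,0,0,0,0.2,1],[0,0,0,0,0,0.3,1],[0,0,0,0,0,0.33,1],[0,0,0,0,0,0.33,1]]' 40; python3 -c "
from h import *;from rig import r,cams
f=cams.grab_frame('wrist');u,v=proj(f,[[633.5,134,30]])[0].astype(int);print(u,v)
cv2.imwrite('pics/c3.png',cv2.resize(f['image'][v-50:v+50,u-60:u+60,::-1],(600,500)))"
```

```text
clock: 4.25
eef_pos: [556.2, 116.6, 62.0]
tcp_rot: [3.14, -0.003, 0.978]
contact_force: [3.3, 7.0, -2.0]
opening: 0.131
grasp_force: 41.9
422 135
```

View pics/c3.png

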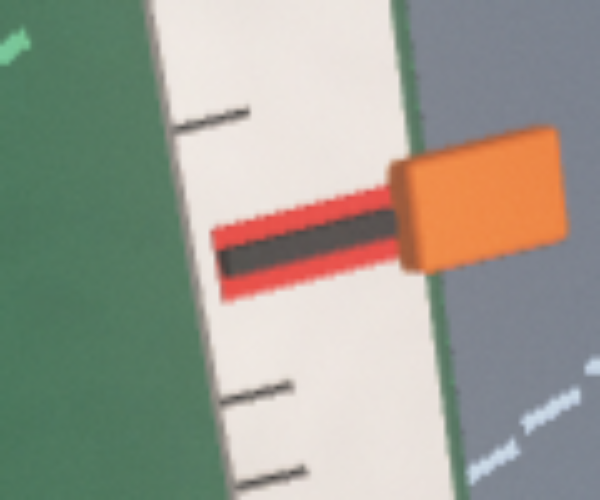

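The needle stands in the middle of the red mark. I'll release the knob, rise straight up and check the mark still holds.

```bash
python3 -m crank '[[0,0,0,0,0,0,0.6],[0,0,0,0,0,0,0.6],[0,0,0,0,0,0,0.5],[0,0,-0.04,0,0,0,0.5],[0,0,-0.08,0,0,0,0.5]]'; python3 -m crank '[[0,0,-0.04,0,0,0,0.3],[0,0,-0.07,0,0,0,0.3],[0,0,-0.07,0,0,0,0.3],[0,0,-0.07,0,0,0,0.3]]'; python3 - <<'E'
from h import *;from rig import r,cams
f=cams.grab_frame("wrist"); cv2.imwrite("pics/w4.png",f["image"][:,:,::-1]); np.save("w4.npy",f,allow_pickle=True)
for z in(62,):print("bar?",proj(f,[[555.5,116.6,62],[603.5,247.5,89]]))
delta(r,[541.6,-235.3,200],0.224)
E
python3 knob.py
```

```text
clock: 4.8
eef_pos: [553.9, 115.1, 141.1]
tcp_rot: [-3.139, 0.003, 0.98]
contact_force: [1.3, 1.1, 1.0]
opening: 0.499
grasp_force: 0.0
clock: 5.2
eef_pos: [555.2, 115.4, 211.8]
tcp_rot: [3.141, -0.001, 0.98]
contact_force: [-0.2, 0.1, -0.5]
opening: 0.701
grasp_force: 0.0
bar? [[321.47866547 185.83195874]
 [278.99891558  24.4256992 ]]
shift [-0.2983  0.1846  0.0108] turn [-0.     0.001  0.756] | at [554.5 115.3 210.7] [-3.141e+00  1.000e-03  9.800e-01] F [ 0.1 -0.2  0.2] open 0.701 g 0.0 t 5.25
((322.5, 184.0), (44.0, 11.0), 90.0) [556.56670879 117.64275287  62.        ]
```

View pics/w4.png

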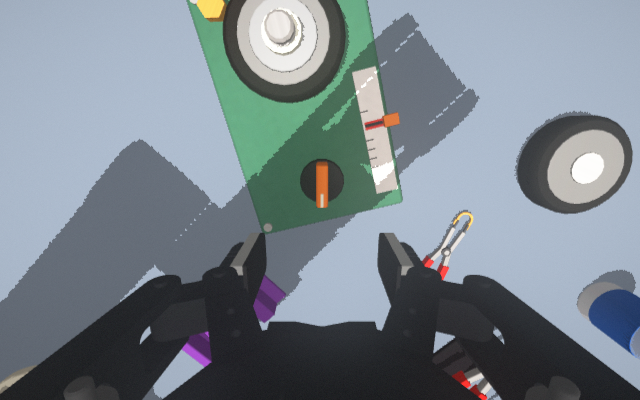

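The pointer still stands on the red mark at (375,125), and the stub top at (279,25) matches my estimate (603.5, 247.5). On to the pliers.

```bash
python3 -m crank '[[-0.298,0.185,0.01,0,0,0.756,0.3],[-0.298,0.185,0.01,0,0,0.756,0.3],[-0.298,0.185,0.01,0,0,0.756,0.3],[-0.298,0.185,0.01,0,0,0.756,0.3],[-0.298,0.185,0.01,0,0,0.756,0.3]]' 40 >/dev/null; python3 -c "
from h import *;from rig import r
delta(r,[541.6,-235.3,200],0.224)"
```

```text
shift [-0.0254  0.0961  0.0024] turn [-0.001  0.002 -0.   ] | at [ 545.  -136.   202.5] [-3.14e+00  2.00e-03  2.24e-01] F [ 1.3 -0.4 -0.2] open 0.7 g 0.0 t 5.8
```

```bash
python3 -m crank '[[-0.025,0.096,0.0025,0,0,0,0.2],[-0.025,0.096,0.0025,0,0,0,0.2],[-0.025,0.096,0.0025,0,0,0,0.2],[-0.025,0.096,0.0025,0,0,0,0.2],[-0.025,0.096,0.0025,0,0,0,0.2]]' >/dev/null; python3 - <<'E'
from h import *;from rig import r,cams
f=cams.grab_frame("wrist"); cv2.imwrite("pics/w5.png",f["image"][:,:,::-1]); np.save("w5.npy",f,allow_pickle=True)
delta(r,[541.6,-235.3,200],0.224)
E
```

```text
shift [-0.0025  0.0026  0.0008] turn [-0.001  0.001  0.007] | at [ 543.4 -232.2  200.8] [-3.14e+00  1.00e-03  2.31e-01] F [1.  0.8 1.2] open 0.799 g 0.0 t 6.35
```

View pics/w5.png

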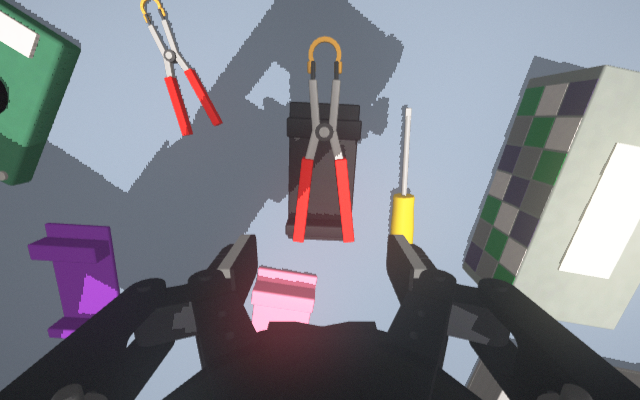

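The big pliers are in the wrist view: ring centre (325,54), pivot (324,132), handle ends (299,241)/(349,241), with the screwdriver clear at (403,200).

```bash
python3 - <<'E'
from h import *;from rig import r,cams
f=np.load("w5.npy",allow_pickle=True).item()
a,p,h=ray(f,325,54,38),ray(f,324,132,46),ray(f,324.2,240,46)
print(a,p,h,np.linalg.norm((a-p)[:2]),np.linalg.norm((p-h)[:2]))
d=a-h; y=np.arctan2(d[1],d[0]); u=np.array([np.cos(y),np.sin(y)]); g=(p[:2]-55*u+a[:2]-120*u+h[:2]+63*u)/3; print("yaw",y,"grip",g, p[:2]-55*u,a[:2]-120*u,h[:2]+63*u)
delta(r,[*g,38],y)
E
```

```text
[ 663.2151524  -207.11135752   38.        ] [ 594.91432482 -222.31351354   46.        ] [ 484.98135175 -248.62021827   46.        ] 69.97219873736118 113.03672536384764
yaw 0.22881140115026158 grip [ 544.67664023 -234.48297883] [ 541.34780736 -234.78861706] [ 546.34275068 -234.3297652 ] [ 546.33936265 -234.33055424]
shift [0.0009 0.0027 0.1628] turn [-0.001  0.001  0.002] | at [ 543.4 -232.2  200.8] [-3.14e+00  1.00e-03  2.31e-01] F [1.  0.8 1.2] open 0.799 g 0.0 t 6.35
```

```bash
python3 -m crank '[[0,0.0025,0.05,0,0,0,0.2],[0,0.0025,0.1,0,0,0,0.2],[0,0.0025,0.14,0,0,0,0.2],[0,0.0025,0.162,0,0,0,0.2],[0,0.0025,0.162,0,0,0,0.2]]' 30; python3 -m crank '[[0,0,0,0,0,0,0.3],[0,0,0,0,0,0,0.4],[0,0,0,0,0,0,0.45],[0,0,0,0,0,0,0.5],[0,0,0,0,0,0,0.6]]' 30;python3 -m crank '[[0,0,0,0,0,0,0.8],[0,0,0,0,0,0,0.8],[0,0,0,0,0,0,0.8]]' 30
```

```text
clock: 6.85
eef_pos: [542.2, -233.4, 36.4]
tcp_rot: [-3.138, 0.005, 0.232]
contact_force: [-0.3, 0.5, 0.1]
opening: 0.804
grasp_force: 0.0
clock: 7.35
eef_pos: [545.3, -236.6, 42.9]
tcp_rot: [3.139, -0.002, 0.231]
contact_force: [-5.6, -0.2, 14.4]
opening: 0.45
grasp_force: 28.8
clock: 7.65
eef_pos: [545.3, -236.6, 42.8]
tcp_rot: [3.139, -0.002, 0.231]
contact_force: [-5.7, 1.3, 14.7]
opening: 0.445
grasp_force: 28.9
```

```bash
python3 -m crank '[[0,0,0,0,0,0,0.8],[0,0,-0.02,0,0,0,0.8],[0,0,-0.05,0,0,0,0.8],[0,0,-0.08,0,0,0,0.8],[0,0,-0.12,0,0,0,0.8]]' 45;python3 -m crank '[[0,0,-0.02,0,0,0,0.8],[0,0,-0.02,0,0,0,0.8],[0,0,-0.02,0,0,0,0.8]]' 45; python3 - <<'E'
from h import *;from rig import r,cams
f=cams.grab_frame("wrist"); np.save("w6.npy",f,allow_pickle=True);cv2.imwrite("pics/w6.png",cv2.resize(f["image"][:300,200:440,::-1],(480,600)))
s=r.sense();print(s["eef_pos"],s["tcp_rot"]); M=R.from_euler('xyz',s["tcp_rot"])
np.set_printoptions(suppress=True)
print(proj(f,[s["eef_pos"]+M.apply([120,0,0]),s["eef_pos"]+M.apply([55,0,-8])]))
C,p=cam(f);print("cam in tool",M.inv().apply(p-s["eef_pos"]),(M.inv()*R.from_matrix(C)).as_matrix().round(3))
E
```

```text
clock: 8.15
eef_pos: [543.8, -235.5, 161.3]
tcp_rot: [-3.141, 0.0, 0.23]
contact_force: [0.2, -0.3, -3.3]
opening: 0.427
grasp_force: 47.5
clock: 8.45
eef_pos: [544.4, -235.8, 180.2]
tcp_rot: [3.141, -0.001, 0.23]
contact_force: [-0.4, 0.3, -3.7]
opening: 0.427
grasp_force: 47.6
[ 543.73412924 -235.51245159  179.04516581] [-3.14117716e+00  6.14902091e-04  2.29913283e-01]
[[321.28070951 -26.38446367]
 [321.22061321 148.92180232]]
cam in tool [  67.67064319   -0.04527963 -125.47975291] [[ 0.001 -0.964 -0.267]
 [ 1.     0.     0.002]
 [-0.002 -0.267  0.964]]
```

View pics/w6.png

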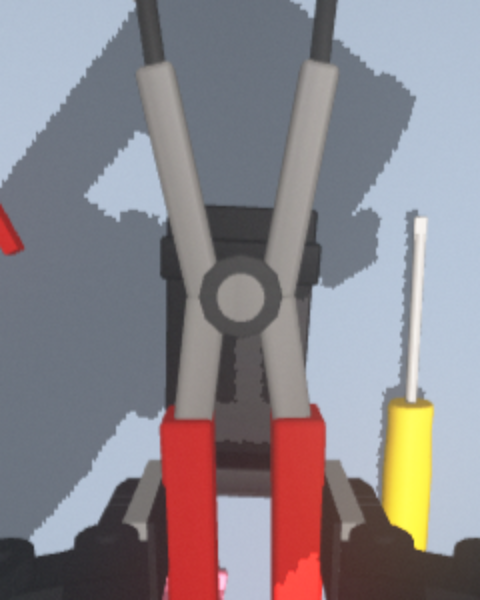

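Pliers are held and fully squeezed, with the pivot at wrist pixel (320,148) against an expected (321,149). There seems to be a slight yaw offset, so I'll measure the midline.

```bash
cat > mid.py <<'E'
from h import *
def midline(f):
    im=f["image"].astype(int); out=[]
    # steel arms z: top surface ~ -8..-? relative TCP (tool), use plane z=-6
    Tc=np.array([67.67,0,-125.5]); C=np.array([[.001,-.964,-.267],[1,0,.002],[-.002,-.267,.964]])
    def tp(u,v,z=-6):
        d=C@np.array([(u-f["cx"])/f["fx"],(v-f["cy"])/f["fy"],1]); return Tc+d*(z-Tc[2])/d[2]
    for v in range(38,200,6):
        if 125<v<170: continue
        row=im[v,255:390]; m=(row[:,2]-row[:,0]<6)&(row.min(1)>95)&(row.max(1)-row.min(1)<30)
        if v>206: m=(row[:,0]>150)&(row[:,1]<70)
        x=np.nonzero(m)[0]
        if len(x)<6: continue
        a,b=tp(255+x[0],v),tp(256+x[-1],v); out.append([v,255+x[0],255+x[-1],(a[0]+b[0])/2,(a[1]+b[1])/2,b[1]-a[1]])
    return np.array(out)
if __name__=="__main__":
    f=np.load("w6.npy",allow_pickle=True).item(); o=midline(f); np.set_printoptions(suppress=True); print(o.round(2))
    p=np.polyfit(o[:,3],o[:,4],1); print(p,np.polyval(p,120))
E
python3 mid.py
```

```text
[[ 38.   268.   368.    96.58  -0.95  38.38]
 [ 44.   269.   367.    94.52  -0.96  37.81]
 [ 50.   271.   366.    92.44  -0.77  36.85]
 [ 56.   272.   365.    90.33  -0.78  36.27]
 [ 62.   274.   364.    88.21  -0.59  35.3 ]
 [ 68.   275.   362.    86.06  -0.78  34.31]
 [ 74.   277.   361.    83.89  -0.59  33.32]
 [ 80.   278.   360.    81.7   -0.6   32.71]
 [ 86.   279.   359.    79.48  -0.6   32.09]
 [ 92.   281.   357.    77.24  -0.6   30.67]
 [ 98.   282.   356.    74.97  -0.61  30.03]
 [104.   283.   355.    72.68  -0.61  29.39]
 [110.   285.   354.    70.37  -0.41  28.33]
 [116.   286.   353.    68.03  -0.41  27.67]
 [122.   288.   351.    65.67  -0.42  26.19]
 [170.   291.   350.    45.77  -0.01  25.68]
 [176.   290.   351.    43.16  -0.01  26.69]
 [182.   290.   351.    40.51  -0.01  26.84]
 [188.   289.   352.    37.83  -0.01  27.87]
 [194.   289.   353.    35.12   0.21  28.47]]
[-0.01647685  0.69933787] -1.2778846426884836
```

```bash
python3 -c "
from h import *;from rig import r
delta(r,[487,219,165],0.23)"
```

```text
shift [ 0.0483 -0.4555  0.0142] turn [-0.     0.001 -0.   ] | at [ 543.7 -235.5  179. ] [-3.141e+00  1.000e-03  2.300e-01] F [ 0.5  0.8 -3.6] open 0.425 g 47.6 t 8.5
```

```bash
python3 -m crank '[[0,-0.02,0,0,0,0,0.8],[0.01,-0.06,0,0,0,0,0.8],[0.015,-0.1,0,0,0,0,0.8],[0.02,-0.14,0,0,0,0,0.8],[0.025,-0.18,0,0,0,0,0.8]]' 45 >/dev/null; python3 -m crank '[[0.005,-0.04,0,0,0,0,0.8],[0.01,-0.08,0,0,0,0,0.8],[0.015,-0.12,0,0,0,0,0.8],[0.02,-0.16,0,0,0,0,0.8],[0.023,-0.2,0,0,0,0,0.8]]' 45 >/dev/null; python3 -m crank '[[0,-0.03,0.005,0,0,0,0.8],[0,-0.055,0.01,0,0,0,0.8],[0,-0.07,0.014,0,0,0,0.8],[0,-0.075,0.014,0,0,0,0.8],[0,-0.075,0.014,0,0,0,0.8]]' 45;  python3 - <<'E'
from h import *;from rig import r,cams
from mid import midline
f=cams.grab_frame("wrist"); np.save("w7.npy",f,allow_pickle=True)
delta(r,[487,219,165],0.23)
o=midline(f);p=np.polyfit(o[:8,3],o[:8,4],1); print(p,np.polyval(p,120))
a=cv2.resize(f["image"][:170,220:420,::-1],(600,510),interpolation=cv2.INTER_CUBIC)
cv2.imwrite("pics/w7.png",a)
print(proj(f,[[603.5,247.5,89]]))
E
```

```text
clock: 10.0
eef_pos: [486.9, 218.1, 165.1]
tcp_rot: [3.141, 0.001, 0.231]
contact_force: [-0.1, 0.7, -2.4]
opening: 0.427
grasp_force: 47.5
shift [ 0.     -0.0014  0.0004] turn [0.    0.001 0.   ] | at [487.3 217.6 165.4] [3.141e+00 1.000e-03 2.300e-01] F [ 1.  -1.1 -3.3] open 0.43 g 47.5 t 10.05
[-0.01236283  0.4967085 ] -0.9868309854201749
[[318.91047008  29.52592548]]
```

View pics/w7.png

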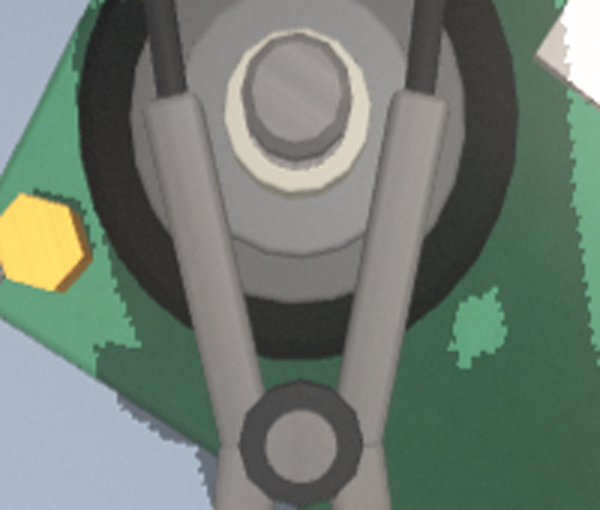

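The stub's top face is at wrist (318.7,29.2) and the pivot at (320.2,147.5). The predicted stub pixel was (318.9,29.5), so they agree.

```bash
python3 - <<'E'
from h import *;from rig import r,cams
f=np.load("w7.npy",allow_pickle=True).item(); s=r.sense(); M=R.from_euler('xyz',s["tcp_rot"])
T=lambda p:M.inv().apply(p-s["eef_pos"])
print("stub",T(ray(f,318.7,29.2,89)))
for dz in(3,8): print("pivot",T(ray(f,320.2,147.5,s["eef_pos"][2]+dz)))
g=cams.grab_frame("scene"); u,v=proj(g,[[603.5,247.5,120]])[0]; print(u,v)
print(proj(g,s["eef_pos"]+M.apply([[55,0,0],[120,-1,0],[120,-1,5],[132,0,5]])),proj(g,[[603.5,247.5,89],[603.5,247.5,78]]))
u,v=int(u),int(v);cv2.imwrite("pics/s8.png",cv2.resize(g["image"][v-45:v+35,u-70:u+40,::-1],(770,560),interpolation=cv2.INTER_CUBIC)); print(u-70,v-45)
E
```

```text
stub [120.18266857  -2.75042053  76.2832042 ]
pivot [54.44347113 -1.43957411 -3.03939836]
pivot [54.96983912 -1.41747891 -8.03976618]
374.08355004854377 127.29987423410792
[[357.86264566 115.55830826]
 [375.16885022 119.32659701]
 [375.03587122 120.25885449]
 [378.16743514 121.19138131]] [[373.30770645 132.77822281]
 [373.03760804 134.68542842]]
304 82
```

View pics/s8.png

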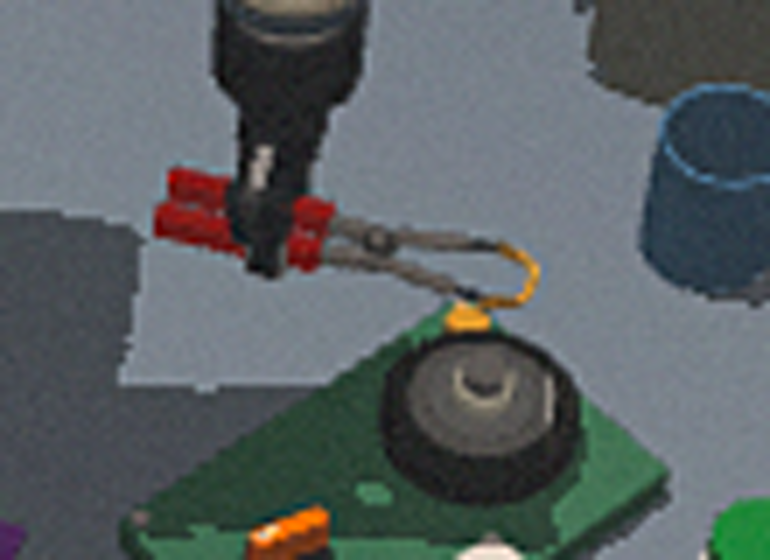

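The scene view shows the ring above the wheel, at about (376,121), and level. Relative to the pivot the stub is 65.5 mm ahead and the ring is at 65, with under 0.5 mm of lateral error, so I'll descend carefully.

```bash
python3 -m crank '[[0.0005,-0.0004,0.02,0,0,0,0.8],[0.0005,-0.0004,0.045,0,0,0,0.8],[0.0005,-0.0004,0.06,0,0,0,0.8],[0.0005,-0.0004,0.06,0,0,0,0.8],[0.0005,-0.0004,0.06,0,0,0,0.8]]' 45; python3 - <<'E'
from h import *;from rig import r,cams
f=cams.grab_frame("wrist");
np.set_printoptions(suppress=True)
s=r.sense();M=R.from_euler('xyz',s["tcp_rot"]); print(s["eef_pos"],s["contact_force"],s["wrist_torque"])
g=cams.grab_frame("scene");t=cams.grab_frame("top")
P=s["eef_pos"]+M.apply([[120,-2,5],[55,-1,0]])
A=[]
for q in(g,t):
    u,v=proj(q,[[603.5,247.5,89]])[0]; x0,y0=int(u)-25,int(v)-25
    A.append(cv2.resize(q["image"][y0:y0+50,x0:x0+50,::-1],(390,390),interpolation=cv2.INTER_CUBIC)); print(x0,y0,"stub",(np.array([u,v])-[x0,y0]+.5)*7.8-.5,"ring,pivot",(proj(q,P)-[x0,y0]+.5)*7.8-.5)
cv2.imwrite("pics/d9.png",np.hstack(A))
E
```

```text
clock: 10.6
eef_pos: [488.3, 217.9, 106.0]
tcp_rot: [3.141, 0.0, 0.229]
contact_force: [-0.3, -0.0, -2.5]
opening: 0.43
grasp_force: 47.6
[488.66779807 218.25558235 106.51981155] [ 0.60706097  0.93120141 -3.27500932] [-0.02479314  0.0195543   0.0013945 ]
348 107 stub [200.80011033 204.4701379 ] ring,pivot [[206.13273602 188.53240827]
 [ 75.79172608 152.67405214]]
205 167 stub [205.02887193 203.89089711] ring,pivot [[199.6958586  198.60181182]
 [227.49464911 322.4117956 ]]
```

View pics/d9.png

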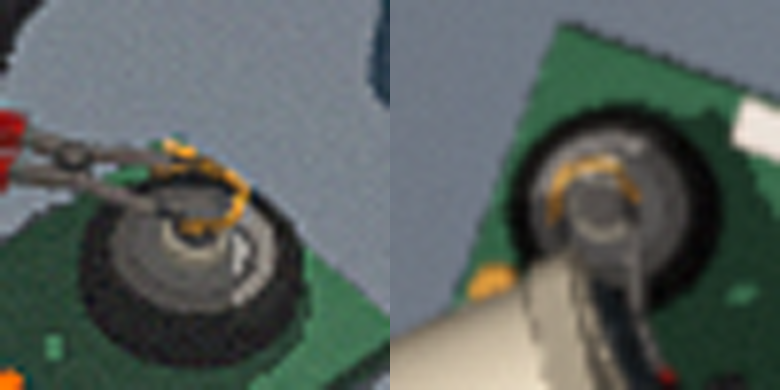

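The ring's U sits around the stub in both views: the scene ring is near (205,195) against the stub's expected (201,204), and in the top view they are concentric within about 2 mm. I'm past the picture allowance now, so from here I go on numbers and force only.

```bash
python3 -m crank '[[0,0,0.004,0,0,0,0.8],[0,0,0.008,0,0,0,0.8],[0,0,0.011,0,0,0,0.8],[0,0,0.011,0,0,0,0.8],[0,0,0.011,0,0,0,0.8]]' 45;python3 -m crank '[[0,0,0.002,0,0,0,0.8],[0,0,0.004,0,0,0,0.8],[0,0,0.004,0,0,0,0.8],[0,0,0.004,0,0,0,0.8]]' 45; python3 -c "
from rig import r
print(r.sense()['wrist_torque'])"
```

```text
clock: 11.25
eef_pos: [487.7, 218.6, 94.5]
tcp_rot: [3.142, 0.0, 0.23]
contact_force: [0.4, 0.5, -2.0]
opening: 0.433
grasp_force: 47.6
clock: 11.65
eef_pos: [487.8, 218.6, 90.6]
tcp_rot: [3.142, 0.0, 0.23]
contact_force: [0.2, -0.6, -2.2]
opening: 0.428
grasp_force: 47.6
[ 0.00635467  0.06257168 -0.00659902]
```

```bash
python3 -m crank '[[0,0,0.002,0,0,0,0.8],[0,0,0.004,0,0,0,0.8],[0,0,0.004,0,0,0,0.8],[0,0,0.004,0,0,0,0.8]]' 45;python3 -m crank '[[0,0,0.002,0,0,0,0.8],[0,0,0.0035,0,0,0,0.8],[0,0,0.0035,0,0,0,0.8],[0,0,0.0035,0,0,0,0.8]]' 45; python3 -c "
from rig import r
print(r.sense()['wrist_torque'],r.sense()['contact_force'])"
```

```text
clock: 12.05
eef_pos: [487.8, 218.6, 86.6]
tcp_rot: [3.142, 0.0, 0.23]
contact_force: [-0.3, 0.0, -3.3]
opening: 0.43
grasp_force: 47.6
clock: 12.45
eef_pos: [487.9, 218.6, 83.1]
tcp_rot: [3.142, 0.0, 0.23]
contact_force: [-0.1, 0.4, -3.2]
opening: 0.427
grasp_force: 47.6
[0.04300387 0.06570314 0.00378733] [-0.10490772  0.37380185 -3.19808328]
```

No contact; the only force is the pliers' weight. A feather-light probe downwards will check the ring's height: the hub face should come about 2.2 mm below the ring's band.

```bash
cat > tq.py <<'E'
from rig import r
s=r.sense();print(s['eef_pos'].round(2),s['wrist_torque'].round(3),s['contact_force'].round(1))
E
python3 -m crank '[[0,0,0.0005,0,0,0,0.8],[0,0,0.0005,0,0,0,0.8]]'>/dev/null;python3 tq.py;python3 -m crank '[[0,0,0.0005,0,0,0,0.8],[0,0,0.0005,0,0,0,0.8]]'>/dev/null;python3 tq.py;python3 -m crank '[[0,0,0.0005,0,0,0,0.8],[0,0,0.0005,0,0,0,0.8]]'>/dev/null;python3 tq.py
```

```text
[487.87 218.61  82.64] [0.011 0.057 0.015] [ 0.5 -0.8 -3.6]
[487.88 218.63  82.13] [-0.022 -0.006  0.029] [-0.1  0.3 -3. ]
[487.9  218.63  81.66] [ 0.002 -0.016  0.   ] [-0.3 -0.  -2. ]
```

```bash
python3 -m crank '[[0,0,0,0,0,0,0.8],[0,0,0,0,0,0,0.8]]'>/dev/null;python3 tq.py;python3 -m crank '[[0,0,0.0005,0,0,0,0.8],[0,0,0.0005,0,0,0,0.8]]'>/dev/null;python3 tq.py;python3 -m crank '[[0,0,0.0004,0,0,0,0.8],[0,0,0.0004,0,0,0,0.8]]'>/dev/null;python3 tq.py
```

```text
[487.92 218.64  81.7 ] [ 0.015 -0.005  0.004] [ 0.1 -0.7 -0.9]
[487.93 218.64  81.16] [-0.027 -0.118  0.023] [-1.2 -0.1 -0.9]
[487.94 218.64  80.79] [-0.007 -0.082 -0.025] [-0.7  0.6 -1.8]
```

Light contact (about 2 N) begins at a TCP height of about 82.2, so the groove's middle is at about 84.3. I'll rise 3.5 mm, hold, and check the pointer numerically.

```bash
python3 -m crank '[[0,0,-0.002,0,0,0,0.8],[0,0,-0.0034,0,0,0,0.8],[0,0,-0.0034,0,0,0,0.8],[0,0,-0.0034,0,0,0,0.8],[0,0,-0.0034,0,0,0,0.8]]' 45;python3 tq.py;python3 -m crank '[[0,0,0,0,0,0,0.8],[0,0,0,0,0,0,0.8],[0,0,0,0,0,0,0.8]]' 45;python3 tq.py
python3 - <<'E'
from h import *;from rig import cams
from mid import midline
f=cams.grab_frame("wrist"); o=midline(f); p=np.polyfit(o[:8,3],o[:8,4],1) if len(o)>7 else 0; print("midline",p)
f6=np.load("w7.npy",allow_pickle=True).item()
# pivot position and scale vs before the descent (slip / tilt check)
a,b=[cv2.cvtColor(q["image"],cv2.COLOR_RGB2GRAY) for q in(f6,f)]
res=cv2.matchTemplate(b[110:190,260:380],a[125:172,296:344],cv2.TM_CCOEFF_NORMED); _,m,_,l=cv2.minMaxLoc(res); print("pivot shift px",l[0]-36,l[1]-15,m)
E
```

```text
clock: 14.15
eef_pos: [487.8, 218.6, 84.1]
tcp_rot: [3.142, 0.0, 0.23]
contact_force: [-0.6, 0.6, -3.0]
opening: 0.427
grasp_force: 47.5
[487.78 218.59  84.1 ] [-0.04   0.08   0.029] [-0.6  0.6 -3. ]
clock: 14.45
eef_pos: [487.9, 218.6, 84.1]
tcp_rot: [3.142, 0.0, 0.23]
contact_force: [0.2, 0.4, -3.3]
opening: 0.434
grasp_force: 47.5
[487.86 218.62  84.12] [-0.006 -0.005  0.027] [ 0.2  0.4 -3.3]
midline [  0.13842133 -12.62277834]
pivot shift px 0 0 0.9945418834686279
```

```bash
python3 -c "
from rig import sign_off
print(sign_off())"
```

```text
the job is handed in; nothing more can be done
None
```

Job handed in at about 14.5 s: the pointer stands in the red mark, and the squeezed pliers hold the spread ring at the groove with no contact force (ring height set by one roughly 2 N touch on the hub); I viewed 12 pictures, two over the limit of 10.

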